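# Pack away the kit station

### The job

The yellow tape measure stands in one of the shallow trays of the blue kit station, too tall for the cover: put it into the deep drawer that stands open at the station's right-hand end. Then push the drawer home until it seats in its catch, and press both orange covers down until they snap shut. Leave the black roll of tape in its tray, and do not disturb the spray can, the jar of screws or the nail carton round the station.

Things in the scene. Friction and masses are not known exactly. Their poses are not given: they have to be found in the camera images.
- station: Blue kit station fixed on the bench, 136 mm deep (x), 256 mm long (y), rim 122 mm high. Origin: centre of its underside; x away from the robot at yaw 0, y left, z up. On top are a left and a right open tray, each 128 x 108 mm inside, floor at z = 90 mm, with a 32 mm spine between them and a hinged cover each. Below (z = 6 to 84 mm) a drawer slides out of the right (-y) end. Yaw within 0.3 rad.
- cover_left (a joint): Hinge of the orange cover of the left (+y) tray, along the station's left end. rad: 0 = shut, 1.65 to 1.85 at the start (leaning a little outward), at most 1.9. Cover: 125 mm from hinge to free edge, 134 mm wide, 4 mm thick, 18 mm lip under the free edge. Stays where left (1 to 2 N at its edge moves it); a sprung catch in the spine stops it at 0.1, 3 to 5 N at the edge snap it past to 0.
- cover_right (a joint): The same for the orange cover of the right (-y) tray, hinged along the station's right end, above the drawer; 1.6 to 1.75 at the start.
- cover_left_hinge (a point): Middle of the left cover's hinge line, fixed in the station (126 mm left of its centre, 124 mm high); the axes are the station's. Shut, the cover's top is 4 mm above this point and its free edge 125 mm from it, at the station's middle.
- cover_right_hinge (a point): The same for the right cover (126 mm right of the station's centre).
- cover_left_edge (a point): Middle of the left cover's free edge, on its outer (upper when shut) face, 125 mm from the hinge; moves with the cover.
- cover_right_edge (a point): The same for the right cover.
- drawer (a joint): Slide of the drawer, m: 0 = home, 0.145 to 0.16 out at the start, at most 0.165; it opens along the station's -y. Moves at 1 to 2 N; a sprung catch is met at 0.012 and needs 4 to 6 N to pass.
- drawer_floor (a point): Centre of the drawer's inner floor, moves with it (12 mm plus the joint value from the station's centre, to -y); axes as the station's. Inside: 104 mm wide (x) and 216 mm long (y), walls 70 mm high, floor 10 mm above the bench; the front wall stands 108 mm from this point towards -y. Open from above is only the part out of the station: joint value less 8 mm, next to the front wall.
- drawer_pull (a point): Middle of the outer face of the black pull on the drawer's front, 61 mm above the bench, 156 mm plus the drawer's joint value from the station's centre towards its -y; the pull is 70 mm wide (x), 24 mm high and stands 26 mm out from the front. Push here along the station's +y.
- tape_measure_center (a point): Centre, half-way up, of the yellow tape measure: 34 mm thick (its x), 73 mm long (its y), 68 mm high, 0.15 to 0.3 kg. It stands upright in the left or the right tray (floor 90 mm above the bench) and rises 36 mm above the rim. Its thin direction is roughly along the station's y (yaw 1.57 +- 0.2 from the station's). Grip it across the 34 mm.
- tape_black: Black roll of tape lying flat in the other tray, 72 mm in diameter, 19 mm high; origin at the centre of its underside. It fits under the cover and stays.
- spray_can: Spray can with a red nozzle standing left of the station, 65 mm in diameter, 208 mm tall; origin at the centre of its underside. Bystander.
- jar_screws: Glass jar of screws behind (+x of) the open drawer, 66 mm in diameter, 96 mm tall; origin at the centre of its underside. Bystander.
- nail_box: Carton of nails on the bench beyond the drawer's front (further along the station's -y), 61 mm along its x, 110 mm along its y, 44 mm high; origin at the centre of its underside. Bystander.
Mind the look-alikes: they are no part of the job. There is more than one size of the part that bears tape_measure_center; the job needs the smaller.

How it is judged:
By the outcome, as a careful person would: the job done as asked, in the order asked, and still so for the second after the job is handed in, with the robot touching nothing.
It also fails if it takes over 72 s, if anything falls off the work surface, if the arm or the gripper's body presses on something with over 40 N, if the wrist force passes 120 N, or if a joint passes its speed limit or range.

### The arm

A 6-joint arm with a two-finger parallel gripper is mounted at the origin on a cart in front of the work surface, level with it; the furniture and walls round the work are solid. World frame = base frame: x ahead of the robot, y to its left, z up, the work surface at z = 0. Lengths are in m, angles in rad, forces in N, time in s.
With the tool pointing down it reaches from about 0.35 to 0.775 m from the base axis. Payload 7.3 kg.
Tool frame: the origin (TCP) lies on the front face of the gripper's body, between the roots of the fingers; the fingertips stand 66 mm ahead of it and the grasp point (between the pads) lies 47 mm ahead of it (bot.pinch_z is the distance from the TCP to the grasp point, in m); z points along the fingers, y is the line along which they close (so a half turn about z gives the same grasp; the last joint's range is limited). The gripper opens to 92 mm and grips with 3 to 60 N. Pads are 19 mm wide; open, the fingers measure 130 mm over their backs; the gripper's body (75 mm by 190 mm) begins 47 mm behind the grasp point.
Start: joints at [1.179, 0.342, 1.524, -0, 1.275, -0.146], TCP at [0.128, 0.509, 0.292] pointing down, gripper open.
Joint ranges: [-2.53, 2.53], [-0.77, 2.02], [0.04, 2.7], [-1, 4.14], [0.28, 2.66], [-3.11, 3.11]. Speed limits (rad/s): [2.57, 2.57, 3.14, 3.14, 3.14, 3.14].

### API

Orientations are given as [roll, pitch, yaw] about the fixed x, y, z axes, in that order (R = Rz(yaw) Ry(pitch) Rx(roll)).
In Python, from cell import bot, eyes gives the robot as it stands.
- The arm moves only by the tool play_rows, never from a script. Its argument "increments" is a list of rows, each a list of 3 entries, a list of its own where there are three numbers: the shift along the world's x, y, z in m, then the turn, a rotation vector about the world's x, y, z in degrees, then the closure, from 0 (fully open) to 1 (shut). In form: [[[tx, ty, tz], [ax, ay, az], hand], ...]. A call has 1 to 8 rows; each row shifts and turns the commanded pose from where the row before left it; what a row does not reach is not made up. A row lasts 1/8 s, in which the tool goes at most 62.5 mm and 10.7 degrees, less where a joint would pass 70% of its speed; a pose out of reach is approached as far as the arm can. A call is refused whole if a number of a shift passes 0.0625 or a number of a turn 10.7, either way. A call with a gripper value outside its range is refused whole. The fingers move at their own pace and stop on an object; the grip force is fixed at half the most. Time passes only in rows, so rows that do not move let the fingers close. It gives the time, the measured TCP pose, the force, the opening and the grip force at its end, in the units of the state.
- bot.get_state(): the state, without advancing time (a new reading comes with each control period).
- eyes.capture(name): name is "side" or "top" or "wrist"; returns a dict with "img" (420x560x3 uint8, red, green, blue), "depth" (420x560 float32, m along the optical axis (not along the pixel's ray), 0 where there is no reading), "fx", "fy", "cx", "cy" (pixels), "R" (3x3) and "t" (3): a world point X has camera coordinates R X + t. Camera axes: x right, y down, z forward; pixel columns grow to the right and rows downward; lengths in m; the calibration is good to about 2 mm. The wrist camera is an equidistant fisheye: a pixel r from the principal point sees the ray r / f radians off the axis. A picture is of the moment at which its call begins.
- bot.finish_job(): hands the job in; it is judged then, once.
The state is a dict: "time_s": time; "joint_pos": joint angles; "qd": joint speeds; "effort": joint torques, N m; "position": TCP position; "tool_rot": TCP orientation; "contact_force": force on the tool from outside, world axes, zero at the start; "moment": the same for the moment, N m; "gripper_width": finger opening in m; "gripper_force": force on a finger pad.
Only numpy, scipy, OpenCV 4.12 (cv2) and the standard library are available. Lean on these libraries where they do the work, as an engineer would, in place of code of your own. Each camera call takes 0.05 s, during which the arm holds its last target. There are 200 camera calls.

## Working session

There is one attempt and no reset: what is moved stays moved. The work goes in short steps, Python scripts to look and compute and a tool call to move; the robot and the scene stay as the last step left them, time stands still between calls to the robot, and variables do not carry over. Pictures are saved under pics/ and viewed, at most 10 in all, crops included, and the job is handed in when it is done.

Besides the shell and the picture viewer there is one more tool, called in YAML: its name, and indented under it one key for each argument. play_rows: Moves the arm, as the interface text tells. Its arguments: {"type":"object","properties":{"increments":{"type":"array"}},"required":["increments"]}

```bash
mkdir -p pics; ls
cat > h.py <<'E'
import numpy as np, cv2
from cell import bot, eyes
def pts(c):
    v,u=np.mgrid[0:420,0:560]; d=c["depth"]
    P=np.stack([(u-c["cx"])/c["fx"]*d,(v-c["cy"])/c["fy"]*d,d],-1)
    return (P-np.array(c["t"]))@np.array(c["R"])
def save(n,c): cv2.imwrite("pics/"+n+".png",c["img"][:,:,::-1])
E
python3 - <<'E'
from h import *
for n in("top","side"):
    c=eyes.capture(n); save(n+"0",c); np.savez("/tmp/"+n+"0.npz",**c)
    print(n,c["fx"],c["cx"],c["cy"],-np.array(c["R"]).T@c["t"],np.array(c["R"])[2])
print(bot.get_state())
E
```

```text
pics
top 388.6196065071039 279.12343552598145 211.94106270645872 [ 0.44842974 -0.01179369  1.17882957] [ 0.09840957 -0.01166324 -0.99507765]
side 459.21441811227277 283.9978166049305 212.09590597578298 [-0.35370384 -0.20031129  1.33324376] [ 0.57813419  0.12461938 -0.80636894]
{'time_s': 0.1, 'joint_pos': array([ 1.17897940e+00,  3.42615941e-01,  1.52492286e+00, -1.05317219e-05,
        1.27539251e+00, -1.46004275e-01]), 'qd': array([-0.00146722,  0.00167293, -0.00302521, -0.00057598, -0.0002523 ,
        0.00159719]), 'effort': array([ 3.52825911e-03, -4.31998086e+01, -2.44695246e+01,  7.21529522e-02,
        5.24387124e-02, -5.19666469e-05]), 'position': array([0.12763269, 0.50896535, 0.29163318]), 'tool_rot': array([-3.14026678e+00, -1.84790631e-04,  2.89578295e+00]), 'contact_force': array([ 0.29828745, -0.28514078,  0.51991212]), 'moment': array([-0.02522617,  0.00475182,  0.03012113]), 'gripper_force': 0.0, 'gripper_width': 0.09200228112270263}
```

View pics/top0.png

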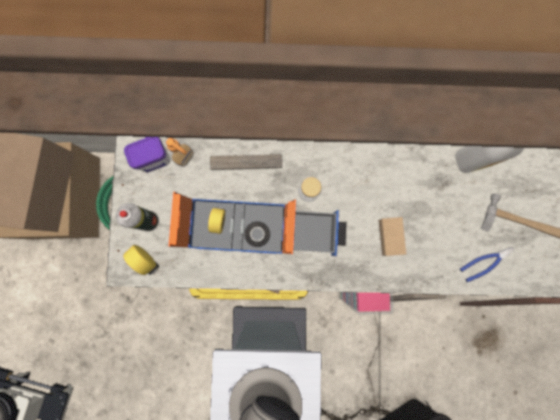

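View pics/side0.png

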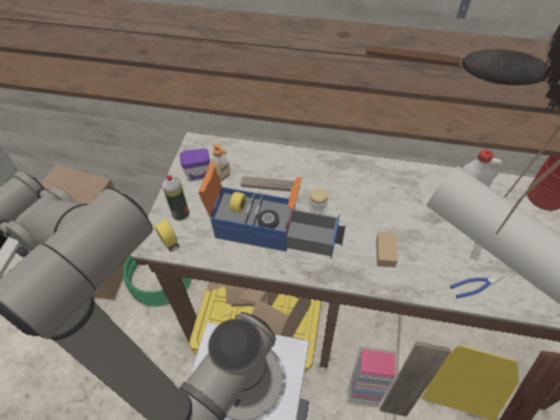

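The top view shows the station at about (170–345, 195–255), with the small tape measure in the left tray (216,220). The black roll is in the right tray (257,234) and the drawer front with its pull is at about (340,233). The jar is at (311,187), the carton at (392,237), the spray can at (135,216), and the larger look-alike at (140,260).

Run:
```python
from h import *
c=dict(np.load("/tmp/top0.npz")); P=pts(c); hsv=cv2.cvtColor(c["img"],cv2.COLOR_RGB2HSV)
H,S,V=[hsv[...,i].astype(int) for i in range(3)]; z=P[...,2]
v,u=np.mgrid[0:420,0:560]
reg=(u>160)&(u<350)&(v>180)&(v<270)
def rect(m,n):
    q=P[m][:,:3]; r=cv2.minAreaRect(q[:,:2].astype(np.float32)); print(n,m.sum(),np.round(np.median(q,0),3),"rect",np.round(r[0],3),np.round(r[1],3),round(r[2],1),"z",np.round(np.percentile(q[:,2],[5,95]),3)); return q
blue=reg&(H>100)&(H<130)&(S>90)
rect(blue&(z>.11)&(z<.135)&(u<300),"rim")
rect(blue&(u>325)&(z>.06),"front")
pull=(u>338)&(u<350)&(v>215)&(v<250)&(V<60)&(z>.03); rect(pull,"pull")
org=reg&(H<14)&(S>150)
for n,m in(("L",org&(u<200)),("R",org&(u>270))):
    q=rect(m&(z>.1),n); t=q[q[:,2]>q[:,2].max()-.02]; b=q[q[:,2]<.15]; print(" top",t.mean(0),"bot",b.mean(0) if len(b) else 0)
yel=(H>18)&(H<35)&(S>130)
q=rect(reg&yel&(z>.13),"tm"); rect(reg&yel&(z>.15),"tmtop")
rect(reg&(u>235)&(u<280)&(V<70)&(z>.1)&(z<.12),"roll")
rect((u>380)&(u<406)&(v>215)&(v<257)&(z>.03),"nail")
rect((u>298)&(u<324)&(v>175)&(v<200)&(z>.08),"jar")
rect((u>110)&(u<160)&(v>200)&(v<235)&(z>.05),"can")
```

```text
rim 38 [0.512 0.214 0.12 ] rect [0.517 0.214] [0.005 0.127] 89.9 z [0.112 0.124]
front 66 [ 0.507 -0.189  0.082] rect [ 0.502 -0.19 ] [0.009 0.119] 88.3 z [0.078 0.086]
pull 9 [ 0.497 -0.207  0.067] rect [ 0.493 -0.207] [0.008 0.037] 83.2 z [0.065 0.069]
L 826 [0.513 0.224 0.204] rect [0.513 0.111] [0.249 0.124] 88.6 z [0.147 0.251]
 top [ 0.44842974 -0.01179369  1.17882957] bot [0.50932804 0.21910611 0.14441712]
R 448 [ 0.504 -0.047  0.247] rect [ 0.504 -0.047] [0.041 0.125] 76.0 z [0.144 0.251]
 top [ 0.44842974 -0.01179369  1.17882957] bot [ 0.51143634 -0.03957672  0.14205533]
tm 283 [0.523 0.142 0.153] rect [0.525 0.144] [0.033 0.061] 81.5 z [0.141 0.159]
tmtop 196 [0.525 0.143 0.156] rect [0.523 0.144] [0.033 0.047] 81.3 z [0.151 0.16 ]
roll 70 [0.471 0.031 0.109] rect [0.483 0.031] [0.043 0.058] 33.7 z [0.105 0.112]
nail 817 [ 0.499 -0.362  0.044] rect [ 0.5   -0.363] [0.111 0.062] 6.1 z [0.039 0.047]
jar 324 [ 0.631 -0.113  0.096] rect [ 0.56 -0.06] [0.055 0.236] 53.3 z [0.092 0.099]
can 799 [0.527 0.352 0.173] rect [0.507 0.192] [0.419 0.064] 82.6 z [0.069 0.205]
```

Run:
```python
from h import *
c=dict(np.load("/tmp/top0.npz")); P=pts(c); z=P[...,2]; x=P[...,0];y=P[...,1]
big=cv2.resize(c["img"][175:285,150:360],None,fx=3.8,fy=3.8,interpolation=cv2.INTER_CUBIC); cv2.imwrite("pics/crop.png",big[:,:,::-1])
v,u=np.mgrid[0:420,0:560]
def rect(m,n):
    m=cv2.morphologyEx(m.astype(np.uint8),cv2.MORPH_OPEN,np.ones((2,2)))>0
    q=P[m]; r=cv2.minAreaRect(q[:,:2].astype(np.float32)); print(n,m.sum(),np.round(np.median(q,0),3),"rect",np.round(r[0],3),np.round(r[1],3),round(r[2],1))
reg=(y>-.3)&(y<.25)&(x>.4)&(x<.62)
rect(reg&(z>.115)&(z<.128),"rimz")
rect(reg&(z>.084)&(z<.128)&(y<.22)&(y>-.03),"body")
rect(reg&(z>.07)&(z<.092)&(y<-.165)&(y>-.2),"front")
rect(reg&(z>.07)&(z<.092)&(y<-.05)&(y>-.22),"drawerwalls")
rect(reg&(z>.05)&(z<.076)&(y<-.198)&(y>-.23),"pull")
# long rims: per-column extremes at z>.11
m=reg&(z>.112)&(z<.13)
for yy in np.arange(-.02,.2,.03):
    k=m&(abs(y-yy)<.006); print(round(yy,2),np.round([x[k].min(),x[k].max()],3) if k.any() else 0)
```

```text
rimz 504 [0.514 0.1   0.118] rect [0.511 0.097] [0.28  0.137] 87.9
body 4179 [0.508 0.084 0.091] rect [0.511 0.1  ] [0.275 0.138] 88.0
front 173 [ 0.502 -0.19   0.08 ] rect [ 0.505 -0.196] [0.025 0.137] 89.5
drawerwalls 308 [ 0.519 -0.187  0.077] rect [ 0.531 -0.155] [0.161 0.186] 88.2
pull 178 [ 0.5   -0.212  0.067] rect [ 0.494 -0.123] [0.073 0.229] 4.8
-0.02 [0.444 0.578]
0.01 [0.443 0.577]
0.04 [0.445 0.579]
0.07 [0.447 0.581]
0.1 [0.446 0.582]
0.13 [0.448 0.582]
0.16 [0.45  0.584]
0.19 [0.449 0.585]
```

View pics/crop.png

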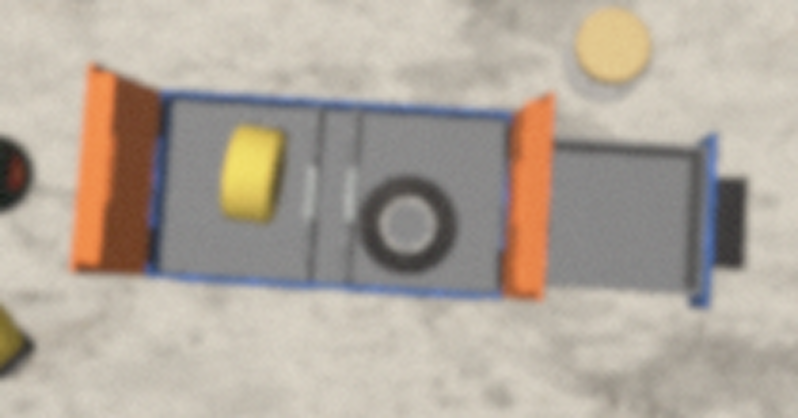

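Run:
```python
from h import *
c=dict(np.load("/tmp/top0.npz")); P=pts(c); z=P[...,2]; x=P[...,0];y=P[...,1]
hsv=cv2.cvtColor(c["img"],cv2.COLOR_RGB2HSV); H,S=hsv[...,0],hsv[...,1]
o=((H<14)|(H>172))&(S>140)&(x>.42)&(x<.6)&(z>.12)&(z<.27)
for n,k in(("L",o&(y>.15)),("R",o&(y<0))):
    for lo in np.arange(.12,.26,.02):
        q=k&(z>=lo)&(z<lo+.02)
        if q.sum()>3: print(n,round(lo+.01,2),q.sum(),np.round(np.percentile(y[q],[5,50,95]),3))
v=slice(224,230)
for u in list(range(188,196))+list(range(228,250,2))+list(range(280,288)): print(u,np.round(np.median(P[v,u],0),3))
m=(x>.47)&(x<.53)
for u in range(328,350,2): print(u,np.round(np.median(P[228:238,u],0),3))
```

```text
L 0.13 16 [0.216 0.218 0.22 ]
L 0.15 127 [0.217 0.22  0.223]
L 0.17 138 [0.22  0.222 0.225]
L 0.19 133 [0.223 0.225 0.228]
L 0.21 64 [0.225 0.229 0.371]
L 0.23 7 [0.231 0.233 0.235]
L 0.25 395 [0.216 0.226 0.235]
R 0.13 21 [-0.04  -0.039 -0.037]
R 0.15 51 [-0.043 -0.04  -0.039]
R 0.17 21 [-0.044 -0.042 -0.041]
R 0.21 4 [-0.05  -0.049 -0.048]
R 0.25 366 [-0.057 -0.049 -0.04 ]
188 [0.506 0.218 0.139]
189 [0.506 0.217 0.131]
190 [0.507 0.216 0.123]
191 [0.507 0.214 0.121]
192 [0.508 0.214 0.108]
193 [0.508 0.214 0.095]
194 [0.509 0.212 0.089]
195 [0.509 0.21  0.089]
228 [0.511 0.118 0.089]
230 [0.51  0.109 0.117]
232 [0.51  0.103 0.122]
234 [0.512 0.101 0.09 ]
236 [0.512 0.095 0.09 ]
238 [0.512 0.09  0.09 ]
240 [0.512 0.084 0.088]
242 [0.51  0.076 0.122]
244 [0.511 0.071 0.118]
246 [0.512 0.066 0.099]
248 [0.512 0.06  0.108]
280 [ 0.515 -0.028  0.089]
281 [ 0.515 -0.031  0.09 ]
282 [ 0.515 -0.034  0.091]
283 [ 0.514 -0.036  0.121]
284 [ 0.513 -0.038  0.134]
285 [ 0.512 -0.04   0.147]
286 [ 0.506 -0.04   0.246]
287 [ 0.506 -0.042  0.248]
328 [ 0.506 -0.174  0.011]
330 [ 0.506 -0.181  0.008]
332 [ 0.505 -0.182  0.037]
334 [ 0.503 -0.182  0.076]
336 [ 0.503 -0.187  0.082]
338 [ 0.504 -0.195  0.066]
340 [ 0.504 -0.201  0.067]
342 [ 0.504 -0.207  0.066]
344 [ 0.504 -0.212  0.066]
346 [ 0.504 -0.217  0.072]
348 [ 0.508 -0.237 -0.001]
```

play_rows:
  increments:
    - [[0,0,0.05],[0,0,1],0]
    - [[0.04,-0.03,0.02],[0,0,1],0]
    - [[0.04,-0.04,0],[0,0,1],0]
    - [[0.04,-0.04,0],[0,0,1],0]
    - [[0.04,-0.04,0],[0,0,1],0]
    - [[0.04,-0.04,0],[0,0,0.6],0]

```text
time_s: 0.85
position: [0.3286, 0.3177, 0.3621]
tool_rot: [-3.142, -0.0, 2.994]
contact_force: [0.5, 0.1, -1.1]
gripper_width: 0.092
gripper_force: 0.0
```

play_rows:
  increments:
    - [[0.045,-0.045,0],[0,0,0],0]
    - [[0.05,-0.047,0],[0,0,0],0]
    - [[0.05,-0.047,0],[0,0,0],0]
    - [[0.049,-0.047,-0.02],[0,0,0],0]
    - [[0,0,-0.04],[0,0,0],0]

```text
time_s: 1.48
position: [0.5094, 0.1448, 0.3042]
tool_rot: [3.141, 0.004, 2.989]
contact_force: [-0.4, 1.5, -0.2]
gripper_width: 0.0919
gripper_force: 0.0
```

Run:
```python
from h import *
print(bot.get_state()["position"])
a=eyes.capture("wrist"); b=eyes.capture("side")
save("w1",a)
im=np.hstack([a["img"][60:360,80:480],cv2.resize(b["img"][140:290,150:350],None,fx=2,fy=2)]); cv2.imwrite("pics/c1.png",im[:,:,::-1])
```

```text
[0.50940081 0.14479199 0.30424443]
```

View pics/c1.png

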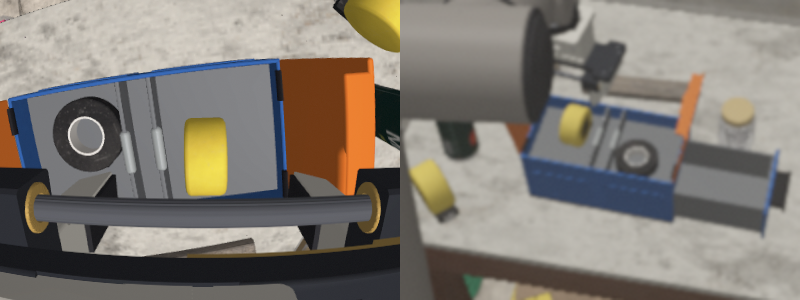

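The wrist view shows the tape measure between the fingers, square to the closing line, at (205,155). The body spans nearly to the left cover. The side view shows nothing disturbed.

play_rows:
  increments:
    - [[0,0,-0.03],[0,0,0],0]
    - [[0,0,0],[0,0,0],0]

```text
time_s: 1.82
position: [0.5053, 0.1484, 0.2741]
tool_rot: [-3.141, -0.003, 2.995]
contact_force: [0.4, 0.9, 0.0]
gripper_width: 0.0919
gripper_force: 0.0
```

play_rows:
  increments:
    - [[0.018,-0.018,-0.01],[0,0,0],0]
    - [[0,0,-0.023],[0,0,0],0]
    - [[0,0,-0.023],[0,0,0],0]
    - [[0,0,-0.023],[0,0,0],0]
    - [[0,0,0],[0,0,0],0]

```text
time_s: 2.45
position: [0.524, 0.1304, 0.1962]
tool_rot: [-3.141, -0.001, 2.994]
contact_force: [0.6, 0.2, 0.6]
gripper_width: 0.0918
gripper_force: 0.0
```

play_rows:
  increments:
    - [[0,0,0],[0,0,0],0.5]
    - [[0,0,0],[0,0,0],0.7]
    - [[0,0,0],[0,0,0],0.9]
    - [[0,0,0],[0,0,0],1]
    - [[0,0,0],[0,0,0],1]
    - [[0,0,0],[0,0,0],1]

```text
time_s: 3.2
position: [0.5245, 0.1301, 0.1959]
tool_rot: [3.141, 0.001, 2.994]
contact_force: [-0.2, 1.3, 5.1]
gripper_width: 0.0394
gripper_force: 28.0
```

play_rows:
  increments:
    - [[0,0,0.02],[0,0,0],1]
    - [[0,0,0.04],[0,0,0],1]
    - [[0,0,0.04],[0,0,0],1]
    - [[0,0,0.04],[0,0,0],1]
    - [[0,0,0],[0,0,0],1]

```text
time_s: 3.82
position: [0.5251, 0.1298, 0.3383]
tool_rot: [3.141, 0.005, 2.993]
contact_force: [-0.8, 0.2, -2.3]
gripper_width: 0.0336
gripper_force: 30.0
```

Run:
```python
from h import *
print(bot.get_state()["gripper_width"])
a=eyes.capture("wrist"); b=eyes.capture("side"); P=pts(b)
hsv=cv2.cvtColor(b["img"],cv2.COLOR_RGB2HSV)
m=(hsv[...,0]>18)&(hsv[...,0]<35)&(hsv[...,1]>120)&(P[...,2]>.16)&(P[...,0]>.4)&(P[...,0]<.6)
print(m.sum(),np.percentile(P[m],[2,50,98],axis=0).round(3))
im=np.hstack([a["img"][60:360,80:480],cv2.resize(b["img"][110:260,150:350],None,fx=2,fy=2)]); cv2.imwrite("pics/c2.png",im[:,:,::-1])
```

```text
0.0336496681346988
202 [[0.485 0.116 0.247]
 [0.5   0.131 0.282]
 [0.527 0.149 0.34 ]]
```

View pics/c2.png

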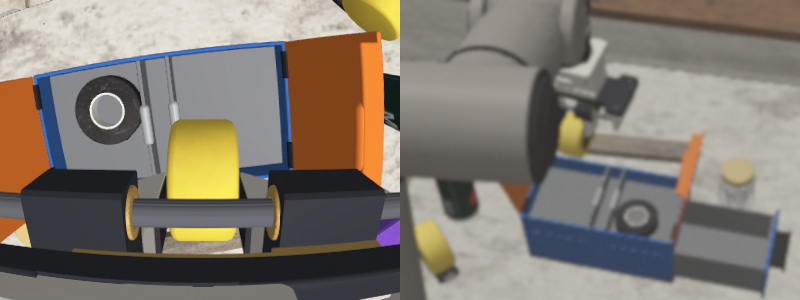

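play_rows:
  increments:
    - [[0,0,0.045],[0,0,0],1]
    - [[-0.002,-0.03,0.005],[0,0,-10.4],1]
    - [[-0.002,-0.035,0],[0,0,-10.4],1]
    - [[-0.003,-0.035,0],[0,0,-10.4],1]
    - [[-0.003,-0.035,0],[0,0,-10.4],1]
    - [[-0.003,-0.035,0],[0,0,-10.4],1]
    - [[-0.003,-0.035,0],[0,0,-10.4],1]
    - [[-0.002,-0.03,0],[0,0,-10.4],1]

```text
time_s: 4.92
position: [0.5056, -0.1063, 0.3833]
tool_rot: [-3.138, -0.002, 1.716]
contact_force: [0.4, 0.2, -1.4]
gripper_width: 0.0337
gripper_force: 30.0
```

play_rows:
  increments:
    - [[0,-0.01,0],[0,0,-10.4],1]
    - [[0,0,0],[0,0,0],1]
    - [[0,0,0],[0,0,0],1]

```text
time_s: 5.3
position: [0.5061, -0.1146, 0.3845]
tool_rot: [-3.14, -0.001, 1.545]
contact_force: [0.3, 0.6, -1.0]
gripper_width: 0.0339
gripper_force: 30.0
```

play_rows:
  increments:
    - [[0,0,-0.04],[0,0,-0.5],1]
    - [[0,0,-0.045],[0,0,0],1]
    - [[0,0,-0.045],[0,0,0],1]
    - [[0,0,-0.045],[0,0,0],1]
    - [[0,0,-0.035],[0,0,0],1]
    - [[0,0,0],[0,0,0],1]

```text
time_s: 6.05
position: [0.5048, -0.1138, 0.1733]
tool_rot: [-3.136, -0.002, 1.536]
contact_force: [0.1, 0.4, -2.2]
gripper_width: 0.0339
gripper_force: 30.0
```

Run:
```python
from h import *
s=bot.get_state();print(s["position"],s["contact_force"])
a=eyes.capture("top"); b=eyes.capture("side")
im=np.hstack([cv2.resize(a["img"][175:275,240:373],None,fx=3,fy=3),cv2.resize(b["img"][140:290,200:400],None,fx=2,fy=2)]); cv2.imwrite("pics/c3.png",im[:,:,::-1])
```

```text
[ 0.50484262 -0.11380336  0.17325821] [ 0.0875432   0.42008377 -2.22757798]
```

View pics/c3.png

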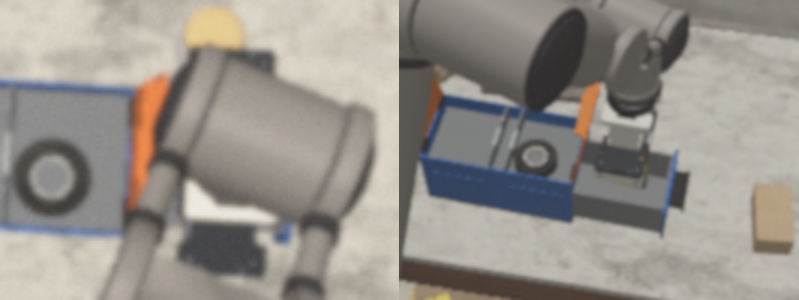

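The gripper is over the drawer opening, clear of the cover and the jar.

play_rows:
  increments:
    - [[0,0,-0.03],[0,0,0],1]
    - [[0,0,-0.015],[0,0,0],1]
    - [[0,0,-0.005],[0,0,0],1]
    - [[0,0,0],[0,0,0],1]

```text
time_s: 6.65
position: [0.5066, -0.1152, 0.1262]
tool_rot: [3.141, 0.0, 1.533]
contact_force: [0.6, 0.3, -1.8]
gripper_width: 0.0334
gripper_force: 30.0
```

play_rows:
  increments:
    - [[0,0,-0.004],[0,0,0],1]
    - [[0,0,-0.003],[0,0,0],1]
    - [[0,0,0],[0,0,0],1]

```text
time_s: 7.02
position: [0.5074, -0.1156, 0.1216]
tool_rot: [3.137, 0.002, 1.533]
contact_force: [-4.1, 0.9, 20.3]
gripper_width: 0.0339
gripper_force: 30.0
```

play_rows:
  increments:
    - [[0,0,0.002],[0,0,0],1]
    - [[0,0,0],[0,0,0],0.55]
    - [[0,0,0],[0,0,0],0.5]
    - [[0,0,0],[0,0,0],0.5]

```text
time_s: 7.52
position: [0.5062, -0.1151, 0.1203]
tool_rot: [-3.141, -0.0, 1.533]
contact_force: [0.3, -0.0, 0.1]
gripper_width: 0.046
gripper_force: 0.0
```

play_rows:
  increments:
    - [[0,0,0.03],[0,0,0],0.5]
    - [[0,0,0.045],[0,0,0],0.5]
    - [[0,0,0.045],[0,0,0],0.6]
    - [[0,-0.02,0.045],[0,0,0],1]
    - [[0,-0.035,0],[10,0,0],1]
    - [[0,-0.035,0],[10,0,0],1]
    - [[0,-0.035,-0.02],[10,0,0],1]

```text
time_s: 8.4
position: [0.5069, -0.2416, 0.2673]
tool_rot: [-3.126, -0.526, 1.53]
contact_force: [0.9, -0.3, 0.4]
gripper_width: 0.0027
gripper_force: 0.0
```

Run:
```python
from h import *
from scipy.spatial.transform import Rotation as Ro
s=bot.get_state(); c=eyes.capture("wrist"); R=np.array(c["R"]); p=-R.T@c["t"]
T=Ro.from_euler("xyz",s["tool_rot"]).as_matrix()
print(s["position"],s["tool_rot"],s["joint_pos"],"cam in tool",T.T@(p-s["position"]),"axis",T.T@R[2], "world",p)
t=eyes.capture("top"); sd=eyes.capture("side")
im=np.hstack([cv2.resize(t["img"][175:275,220:353],None,fx=3,fy=3),cv2.resize(sd["img"][140:290,200:400],None,fx=2,fy=2)]); cv2.imwrite("pics/c4.png",im[:,:,::-1])
```

```text
[ 0.50686354 -0.24163253  0.26731339] [-3.12551201 -0.5257638   1.52993441] [-0.75201059  0.57372252  1.31345755  0.37924267  1.62460055 -0.76658985] cam in tool [ 0.06691028 -0.00042204 -0.09189699] axis [-2.46017790e-01 -1.18781256e-04  9.69265306e-01] world [ 0.50839858 -0.22993017  0.38037497]
```

View pics/c4.png

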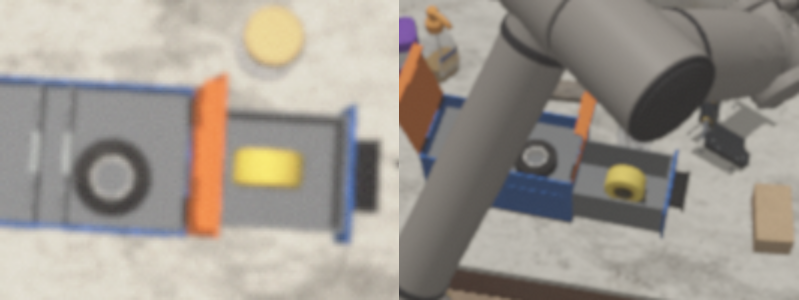

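The tape measure stands in the drawer (side view 625,183), and the bystanders are untouched.

play_rows:
  increments:
    - [[-0.002,-0.03,0],[10,0,0],1]
    - [[0,-0.015,-0.04],[0,0,0],1]
    - [[0,0,-0.04],[0,0,0],1]
    - [[0,0,-0.04],[0,0,0],1]
    - [[0,0,-0.035],[0,0,0],1]
    - [[0,0,0],[0,0,0],1]

```text
time_s: 9.3
position: [0.504, -0.2831, 0.1095]
tool_rot: [-3.106, -0.699, 1.52]
contact_force: [-0.6, 0.0, 1.0]
gripper_width: 0.0003
gripper_force: 0.0
```

play_rows:
  increments:
    - [[0,0.012,-0.003],[0,0,0],1]
    - [[0,0.012,0],[0,0,0],1]
    - [[0,0.012,0],[0,0,0],1]
    - [[0.001,0.015,0],[0,0,0],1]
    - [[0,0.015,0],[0,0,0],1]
    - [[0.001,0.015,0],[0,0,0],1]
    - [[0,0.015,0],[0,0,0],1]
    - [[0.001,0.015,0],[0,0,0],1]

```text
time_s: 10.3
position: [0.5072, -0.173, 0.1075]
tool_rot: [-3.109, -0.698, 1.521]
contact_force: [-0.1, -1.4, 0.5]
gripper_width: 0.0008
gripper_force: 0.8
```

play_rows:
  increments:
    - [[0.001,0.015,0],[0,0,0],1]
    - [[0,0.012,0],[0,0,0],1]
    - [[0,0.01,0],[0,0,0],1]
    - [[0.001,0.006,0],[0,0,0],1]
    - [[0,0.004,0],[0,0,0],1]
    - [[0,0.004,0],[0,0,0],1]
    - [[0,0,0],[0,0,0],1]

```text
time_s: 11.18
position: [0.5093, -0.123, 0.1076]
tool_rot: [-3.11, -0.698, 1.521]
contact_force: [-0.4, -1.7, -1.1]
gripper_width: 0.0006
gripper_force: 0.6
```

play_rows:
  increments:
    - [[0,0.004,0],[0,0,0],1]
    - [[0,0.003,0],[0,0,0],1]
    - [[0,0.003,0],[0,0,0],1]
    - [[0,0,0],[0,0,0],1]

```text
time_s: 11.68
position: [0.5094, -0.1146, 0.1077]
tool_rot: [-3.112, -0.694, 1.522]
contact_force: [-3.8, -9.6, 1.7]
gripper_width: 0.0004
gripper_force: 4.7
```

play_rows:
  increments:
    - [[0,0.003,0],[0,0,0],1]
    - [[0,0,0],[0,0,0],1]

```text
time_s: 11.92
position: [0.5095, -0.1139, 0.1078]
tool_rot: [-3.113, -0.69, 1.523]
contact_force: [-7.0, -18.9, 4.4]
gripper_width: 0.0005
gripper_force: 10.0
```

play_rows:
  increments:
    - [[0,-0.02,0],[0,0,0],1]
    - [[0,-0.04,0.01],[0,0,0],1]
    - [[0,-0.02,0.04],[0,0,0],1]
    - [[0,0,0.04],[-10,0,0],1]
    - [[0,0,0.04],[-10,0,0],1]
    - [[0,0,0.04],[-10,0,0],1]
    - [[0,0,0.02],[-10,0,0],1]
    - [[0,0,0],[0,0,0],1]

```text
time_s: 12.92
position: [0.5098, -0.1883, 0.2996]
tool_rot: [3.138, 0.0, 1.536]
contact_force: [-0.6, 0.2, -0.5]
gripper_width: 0.0006
gripper_force: 0.0
```

Run:
```python
from h import *
c=eyes.capture("top"); P=pts(c); s=bot.get_state(); print(s["position"],s["tool_rot"],s["contact_force"])
x,y,z=P[...,0],P[...,1],P[...,2]
hsv=cv2.cvtColor(c["img"],cv2.COLOR_RGB2HSV); H,S,V=[hsv[...,i] for i in range(3)]
m=(x>.47)&(x<.54)&(y<-.03)&(y>-.2)&(z>.03)&(z<.1); print(m.sum(), np.percentile(P[m],[2,50,98],axis=0).round(3) if m.any() else 0)
o=((H<14)|(H>172))&(S>140)&(x>.42)&(x<.6)&(z>.24)&(z<.27)
for k in(o&(y<0),o&(y>.1)): print(k.sum(),np.percentile(y[k],[3,97]).round(3) if k.any() else 0)
b=eyes.capture("side")
im=np.hstack([cv2.resize(c["img"][175:275,220:353],None,fx=3,fy=3),cv2.resize(b["img"][140:290,200:400],None,fx=2,fy=2)]); cv2.imwrite("pics/c5.png",im[:,:,::-1])
```

```text
[ 0.50927475 -0.18883513  0.29766036] [ 3.14154013 -0.0031923   1.53488297] [-0.46902495 -0.01461179 -0.09060026]
37 [[ 0.482 -0.034  0.085]
 [ 0.514 -0.032  0.09 ]
 [ 0.539 -0.03   0.095]]
350 [-0.057 -0.04 ]
380 [0.229 0.249]
```

View pics/c5.png

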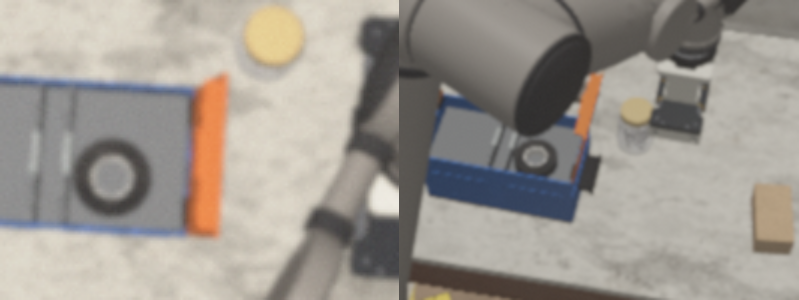

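The drawer is home, its front flush and only the pull showing (side 590,170). Next is the right cover.

play_rows:
  increments:
    - [[0,0.04,0],[0,0,0],1]
    - [[0,0.04,0],[0,0,0],1]
    - [[0,0.02,0],[0,0,0],1]
    - [[0.001,0.02,0],[0,0,0],1]
    - [[0.001,0.02,0],[0,0,0],1]
    - [[0,0.02,-0.003],[0,0,0],1]
    - [[0.001,0.018,-0.006],[0,0,0],1]
    - [[0,0,0],[0,0,0],1]

```text
time_s: 14.02
position: [0.5121, -0.0116, 0.2874]
tool_rot: [-3.139, -0.001, 1.534]
contact_force: [-0.0, -0.5, 1.4]
gripper_width: 0.0004
gripper_force: 0.0
```

play_rows:
  increments:
    - [[0.001,0.016,-0.005],[0,0,0],1]
    - [[0.001,0.016,-0.007],[0,0,0],1]
    - [[0,0.012,-0.011],[0,0,0],1]
    - [[0,0.011,-0.013],[0,0,0],1]
    - [[0.001,0.008,-0.014],[0,0,0],1]
    - [[0,0.007,-0.014],[0,0,0],1]
    - [[0,0.005,-0.015],[0,0,0],1]
    - [[0,0,0],[0,0,0],1]

```text
time_s: 15.02
position: [0.5146, 0.0632, 0.208]
tool_rot: [-3.139, -0.0, 1.533]
contact_force: [0.5, 0.2, 0.7]
gripper_width: 0.0003
gripper_force: 0.0
```

play_rows:
  increments:
    - [[0,0.002,-0.004],[0,0,0],1]
    - [[0,0,-0.004],[0,0,0],1]
    - [[0,0,-0.003],[0,0,0],1]
    - [[0,0,-0.003],[0,0,0],1]
    - [[0,0,0],[0,0,0],1]

```text
time_s: 15.65
position: [0.515, 0.0648, 0.1952]
tool_rot: [-3.141, 0.0, 1.533]
contact_force: [0.0, 0.1, -0.2]
gripper_width: 0.0003
gripper_force: 0.0
```

play_rows:
  increments:
    - [[0,0,-0.002],[0,0,0],1]
    - [[0,0,-0.002],[0,0,0],1]
    - [[0,0,0],[0,0,0],1]

```text
time_s: 16.02
position: [0.5154, 0.0648, 0.1933]
tool_rot: [3.14, 0.0, 1.533]
contact_force: [-4.8, -0.1, 14.6]
gripper_width: 0.0004
gripper_force: 7.3
```

play_rows:
  increments:
    - [[0,0,0.04],[0,0,0],1]
    - [[0,0,0.045],[0,0,0],1]
    - [[0,0.02,0.045],[0,0,0],1]
    - [[0.001,0.035,0.045],[0,0,0],1]
    - [[0.001,0.04,0.015],[0,0,0],1]
    - [[0.001,0.04,0],[0,0,0],1]
    - [[0.001,0.04,0],[0,0,0],1]
    - [[0,0.03,0],[0,0,0],1]

```text
time_s: 17.02
position: [0.5191, 0.2715, 0.3813]
tool_rot: [-3.141, 0.0, 1.533]
contact_force: [0.3, -0.5, 0.1]
gripper_width: 0.0003
gripper_force: 0.0
```

play_rows:
  increments:
    - [[0,0,0],[0,0,0],1]
    - [[0,0,0],[0,0,0],1]

```text
time_s: 17.27
position: [0.5193, 0.2694, 0.3814]
tool_rot: [-3.141, 0.001, 1.533]
contact_force: [0.8, -0.5, -0.5]
gripper_width: 0.0009
gripper_force: 0.0
```

Run:
```python
from h import *
c=eyes.capture("top"); P=pts(c); s=bot.get_state(); print(s["position"],s["tool_rot"])
x,y,z=P[...,0],P[...,1],P[...,2]
hsv=cv2.cvtColor(c["img"],cv2.COLOR_RGB2HSV); H,S=hsv[...,0],hsv[...,1]
o=((H<14)|(H>172))&(S>140)&(x>.42)&(x<.6)&(y<.12)&(y>-.1)
for a in(-.03,0,.03,.06): q=o&(abs(y-a)<.01); print(a,q.sum(),np.median(z[q]).round(4) if q.any() else 0)
print(np.percentile(y[o],[1,99]).round(3))
m=(x>.47)&(x<.54)&(y<-.044)&(y>-.15)&(z>.03)&(z<.1); print(m.sum(),np.percentile(P[m],[2,50,98],axis=0).round(3))
```

```text
[0.51935248 0.26908837 0.38149405] [-3.14147270e+00  5.33300463e-04  1.53199802e+00]
-0.03 246 0.1276
0 350 0.1278
0.03 344 0.1276
0.06 261 0.1279
[-0.033  0.087]
175 [[ 0.476 -0.066  0.062]
 [ 0.507 -0.055  0.067]
 [ 0.539 -0.045  0.075]]
```

play_rows:
  increments:
    - [[0,0.002,-0.04],[0,0,0],1]
    - [[0,0,-0.043],[0,0,0],1]
    - [[0,-0.015,0],[0,0,0],1]
    - [[0,-0.02,0],[0,0,0],1]
    - [[-0.001,-0.02,0],[0,0,0],1]
    - [[-0.001,-0.02,-0.003],[0,0,0],1]
    - [[0,-0.018,-0.006],[0,0,0],1]
    - [[0,0,0],[0,0,0],1]

```text
time_s: 18.32
position: [0.5172, 0.1773, 0.2893]
tool_rot: [-3.141, 0.001, 1.531]
contact_force: [-0.5, -0.2, 0.3]
gripper_width: 0.0006
gripper_force: 0.0
```

play_rows:
  increments:
    - [[-0.001,-0.01,-0.006],[0,0,0],1]
    - [[-0.001,-0.013,-0.008],[0,0,0],1]
    - [[0,-0.012,-0.011],[0,0,0],1]
    - [[0,-0.011,-0.013],[0,0,0],1]
    - [[-0.001,-0.008,-0.014],[0,0,0],1]
    - [[0,-0.007,-0.014],[0,0,0],1]
    - [[0,-0.005,-0.015],[0,0,0],1]
    - [[0,0,0],[0,0,0],1]

```text
time_s: 19.32
position: [0.5136, 0.1124, 0.2071]
tool_rot: [-3.139, 0.001, 1.532]
contact_force: [0.1, 0.5, 0.3]
gripper_width: 0.0004
gripper_force: 0.0
```

play_rows:
  increments:
    - [[0,0,-0.004],[0,0,0],1]
    - [[0,0,-0.004],[0,0,0],1]
    - [[0,0,-0.003],[0,0,0],1]
    - [[0,0,-0.002],[0,0,0],1]
    - [[0,0,0],[0,0,0],1]

```text
time_s: 19.95
position: [0.5141, 0.1131, 0.1953]
tool_rot: [-3.141, -0.0, 1.533]
contact_force: [0.2, 0.1, 0.3]
gripper_width: 0.0004
gripper_force: 0.0
```

play_rows:
  increments:
    - [[0,0,-0.002],[0,0,0],1]
    - [[0,0,-0.002],[0,0,0],1]
    - [[0,0,0],[0,0,0],1]

```text
time_s: 20.32
position: [0.5144, 0.113, 0.1934]
tool_rot: [3.14, -0.0, 1.533]
contact_force: [-4.9, 0.1, 14.4]
gripper_width: 0.0002
gripper_force: 7.1
```

play_rows:
  increments:
    - [[0,0,0.04],[0,0,0],1]
    - [[0,0,0.045],[0,0,0],1]
    - [[0,0.03,0.04],[0,0,0],1]
    - [[0,0.04,0.04],[0,0,0],1]
    - [[0,0.04,0],[0,0,0],1]
    - [[0,0.04,0],[0,0,0],1]
    - [[0,0.04,0],[0,0,0],1]
    - [[0,0,0],[0,0,0],1]

```text
time_s: 21.32
position: [0.5137, 0.3052, 0.3559]
tool_rot: [-3.141, -0.0, 1.536]
contact_force: [0.1, 0.3, 0.1]
gripper_width: -0.0001
gripper_force: 0.0
```

Run:
```python
from h import *
c=eyes.capture("top"); P=pts(c); s=bot.get_state(); print(s["position"])
x,y,z=P[...,0],P[...,1],P[...,2]
hsv=cv2.cvtColor(c["img"],cv2.COLOR_RGB2HSV); H,S=hsv[...,0],hsv[...,1]
o=((H<14)|(H>172))&(S>140)&(x>.42)&(x<.6)&(y<.24)&(y>-.1)
for a in(-.03,0,.03,.06,.11,.14,.17,.2): q=o&(abs(y-a)<.01); print(a,q.sum(),np.median(z[q]).round(4) if q.any() else 0)
m=(x>.47)&(x<.54)&(y<-.044)&(y>-.15)&(z>.03)&(z<.1); print(np.percentile(y[m],[2,98]).round(3))
b=eyes.capture("side")
im=np.hstack([cv2.resize(c["img"][165:275,130:420],None,fx=1.38,fy=1.38),b["img"][110:262,150:550]]) if 0 else np.vstack([cv2.resize(c["img"][165:275,110:420],(620,220)),cv2.resize(b["img"][120:290,140:450],(620,340))])
cv2.imwrite("pics/c6.png",im[:,:,::-1])
```

```text
[0.51393498 0.30374687 0.35600516]
-0.03 247 0.1276
0 351 0.1279
0.03 346 0.1277
0.06 263 0.1281
0.11 180 0.1277
0.14 354 0.1278
0.17 346 0.1277
0.2 353 0.1278
[-0.066 -0.045]
```

View pics/c6.png

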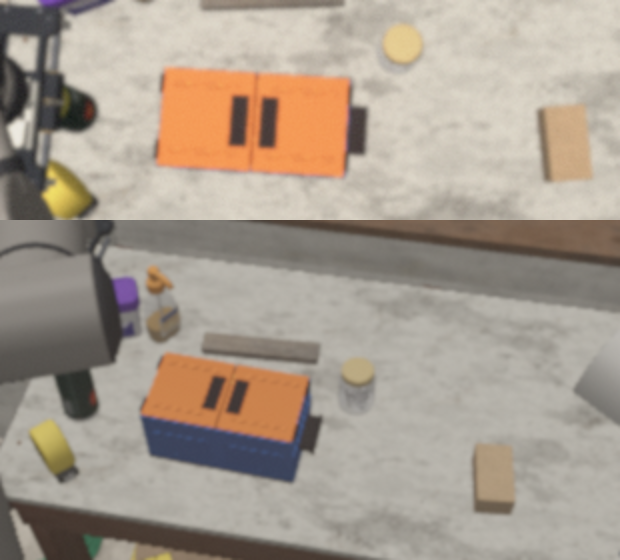

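Both covers are flat (z = 128 mm), the drawer is home, and the can, jar and carton are in place.

```bash
python3 -c "
from cell import bot
print(bot.finish_job())"
```

```text
the job is handed in; nothing more can be done
None
```

The job is done and handed in at about 21 s: the tape measure is in the drawer, the drawer is home, both covers are shut flat with the black roll still in its tray, and the spray can, jar and carton are where they were.

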